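# Feel out the concealed release of a jeweller's tool case

## Task

Open the long grey tool case by its concealed release, using only a fingertip: start at the left end (the robot's left) of the bare steel edge along the near side of the case, slide the fingertip lightly along the top of that edge to the right until it drops into the notch, then press the key inside the notch fully down so that the lid comes ajar and stays so. Take the hand away at the end; do not pry at or push the lid itself, and leave the tools and parts lying about where they are.

Things in the scene. Friction and masses are not known exactly. Their poses are not given: they have to be found in the camera images.
- case: Grey steel case fixed to the bench, 180 mm deep (its x), 400 mm long (its y). Origin: centre of its underside; +x away from the robot, +y to the robot's left (yaw within 0.25 rad), z up. A deck 50 mm high along its near side, x = -90 to -35 mm, carries the steel strip (see edge_mid); the strip's ends are hidden under two grey covers 36 mm wide, 84 mm high, 100 to 200 mm either side of the middle.
- edge_mid (a point): Middle of the bare steel edge, on the level of its top face (80 mm above the bench), half-way across; axes as the case. The strip is 30 mm wide, bare for 200 mm along the case's y. One notch 40 mm long, open to front and back, cuts it; its centre may be anywhere from 15 mm left to 75 mm right of this point and is not reported. The strip cannot be shifted.
- edge_left (a point): Left end (robot's left) of the bare edge, at the left cover, on the strip's top face, half-way across its width. Axes as the case. The first 65 mm from here are always solid: the slide begins with the fingertip's centre less than 45 mm from here, and goes to -y of the case.
- edge_right (a point): Right end of the bare edge: on the strip's top face, half-way across its width, right at the right cover, 200 mm from edge_left.
- key (a joint): Steel release key: a bar 28 mm wide inside the strip, bare only in the notch, same metal. Value: how far it is pressed straight down, 0 (its top 12 mm below the strip's top) to 0.008 m (fully down on a stop, its top 20 mm below the strip's top). Pressing takes about 5 to 8 N; it stays where it is left and lifts the lid as it goes.
- lid: Grey lid, 121 x 396 mm, 5 mm thick, shut at first. Origin on its hinge at the far side of the case (x = +88 mm, 56.5 mm above the bench). Shut, its top is 62 mm above the bench and its near edge 37 mm behind the middle of the steel strip; the key raises that edge about 36 mm (0.3 rad) when fully down.
- bench_pin: Bystander: loose wooden bench pin 122 x 55 x 18 mm on a stack of brown paper sheets left of the case. Origin: centre of its underside.
- file: Bystander: loose hand file with a blue handle, 245 mm long, 20 mm high, lying in front of the case. Origin at bench level near its middle.
- ring_blank: Bystander: loose brass ring, 26 mm across, 8 mm high, lying on the right-hand cover of the case. Origin: centre of its underside.
- jar: Bystander: loose glass jar 56 mm across, 70 mm high, right of the case. Origin: centre of its underside.
- mandrel: Bystander: loose ring mandrel with a wooden handle, 235 mm long, 26 mm high, right of the case. Origin at bench level near its middle.
- hammer: Bystander: loose small hammer lying left of the case. Origin at bench level.
- brush: Bystander: loose brush lying in front of the left end of the case. Origin at bench level.

How it is judged (in metres and radians):
On the way, in this order (a step that is already met when the one before it is completed fails the run):
1. a fingertip touches the bare edge near its left end (within 45 mm of the left cover), the key still up (contact force between the fingers and case above 0.3 N and x of the grasp point in the frame of edge_left between -0.035 and 0.035 m and z of the grasp point in the frame of edge_left above -0.002 m and y of the grasp point in the frame of edge_left above -0.045 m and value of joint key below 0.001 m), for 0.05 s.
2. the fingertip touches the edge farther to the right (more than 55 mm from the left cover), the key still up (contact force between the fingers and case above 0.3 N and x of the grasp point in the frame of edge_left between -0.035 and 0.035 m and z of the grasp point in the frame of edge_left above -0.002 m and y of the grasp point in the frame of edge_left below -0.055 m and value of joint key below 0.001 m), for 0.05 s.
3. the fingertip presses the key fully down (at least 6.5 mm of 8) (value of joint key above 0.0065 m and contact force between the fingers and case above 0.5 N), for 0.1 s.
At the end, for the whole second after the job is handed in: The key is at least 6.5 mm down (of 8), the lid stands ajar by at least 0.22 rad and is at rest, and every bystander is within 20 mm of where it lay (value of joint key above 0.0065 m and angle between lid's own z axis and vertical above 0.22 rad and angular speed of lid below 0.1 rad/s and distance of each of bench_pin, file, ring_blank, jar, mandrel, hammer, brush from where it was at the start of the episode below 0.02 m); the robot touches nothing.
It fails at once if the lid itself is pushed or pried by the robot (over 4 N) (contact force between any of the fingers, the arm and lid above 4 N).
It fails at once if the case is pressed roughly (over 50 N) (contact force between the fingers and case above 50 N).
It fails at once if a bystander is pushed, carried or lifted more than 20 mm from its place (distance of any of bench_pin, file, ring_blank, jar, mandrel, hammer, brush from where it was at the start of the episode above 0.02 m).
It also fails if it takes over 51 s, if anything falls off the work surface, if the arm or the gripper's body presses on something with over 40 N, if the wrist force passes 120 N, or if a joint passes its speed limit or range.

## Robot

A 7-joint arm with a two-finger parallel gripper is mounted at the origin on the work surface. World frame = base frame: x ahead of the robot, y to its left, z up, the work surface at z = 0. Lengths are in mm, angles in rad, forces in N, time in s.
With the tool pointing down it reaches from about 400 to 925 mm from the base axis. Payload 4.1 kg.
Tool frame: the origin (TCP) lies midway between the tips of the shut fingers; the grasp point (between the pads) lies 19 mm behind it; z points along the fingers, x is the direction in which the jaws open and shut, and the axes are right-handed (so a half turn about z gives the same grasp; the last joint's range is limited). The gripper opens to 85 mm and grips with 20 to 120 N. Pads are 22 mm wide; open, the fingers measure 114 mm over their backs; the gripper's body (76 mm by 85 mm) begins 54 mm behind the grasp point. The pads swing forward as they close: fully open they stand 13 mm farther back than shut.
Start: joints at [1.132, 0.398, 0.045, 1.537, -0.019, 1.207, -0.051], TCP at [216.682, -612.856, 231.347] pointing down, gripper open.
Joint ranges: [-2.82, 2.82], [-0.49, 2.23], [-1.37, 1.46], [0, 2.46], [-1.36, 4.5], [0.23, 2], [-2.94, 2.94]. Speed limits (rad/s): [2.57, 2.57, 3.14, 3.14, 3.14, 3.14, 3.14].

## Interface

Orientations are given as a unit quaternion [w, x, y, z].
In Python, from station import manip gives the robot as it stands.
- The arm moves only by the tool step_arm, never from a script. Its argument "motion" is a list that holds one entry, the list of rows, each a list of 7 numbers: the turn, a rotation vector about the tool's x, y, z in rad, then the shift along the tool's x, y, z in m, then the finger opening in m, from 0 to 0.0854. A call has 1 to 8 rows; each row is the pose to reach, as a shift and turn from the pose commanded when the call began, along the tool's axes at that moment; what a row does not reach only later rows make up. A row lasts 1/8 s, in which the tool goes at most 62.5 mm and 10.7 degrees, less where a joint would pass 70% of its speed; a pose out of reach is approached as far as the arm can. A call with a gripper value outside its range is refused whole. The fingers move at their own pace and stop on an object; the grip force is fixed at half the most. Time passes only in rows, so rows that repeat a pose let the fingers close. It gives the time, the measured TCP pose, the force and the opening at its end, in the units of the state.
- manip.read_state(): the state, without advancing time (a new reading comes with each control period).
- manip.capture(name): name is "scene" or "top"; returns a dict with "color" (420x560x3 uint8, blue, green, red), "depth" (420x560 float32, mm along the optical axis (not along the pixel's ray), 0 where there is no reading), "fx", "fy", "cx", "cy" (pixels), "rvec" (rotation vector, rad) and "tvec" (3), from world to camera coordinates, as OpenCV has them. Camera axes: x right, y down, z forward; pixel columns grow to the right and rows downward; lengths in mm; the calibration is good to about 2 mm. A picture is of the moment at which its call begins.
- manip.sign_off(): hands the job in, once; it reports no verdict.
Trained networks look in the newest picture that a camera, given by its name, has taken for a name from the list of things; names that differ only in an ending like _2 or _b are one class to them, and where a whole thing is asked for, a point or a joint stands for the part that bears it (a point fixed in the world has none). Each returns a list of dicts, best first, with "conf" (0 to 1); they miss things now and then, are a little off and sometimes report something else, mostly with a low value. They report only what shows in the picture. A call takes as long as a camera call.
- manip.cut_out(camera, name): "mask" (420x560 bool, what is visible of it) and "uv" ([column, row] in pixels, amid what is visible of it).
- manip.spot_point(camera, name): "uv" ([column, row] in pixels: a listed point, or the origin of a listed thing).
The state is a dict: "time": time; "joint_positions": joint angles; "joint_velocities": joint speeds; "tau": joint torques, N m; "position": TCP position; "orientation": TCP orientation; "wrist_force": force on the tool from outside, world axes, zero at the start; "wrist_torque": the same for the moment, N m; "opening": finger opening in mm.
Only numpy, scipy, OpenCV 4.12 (cv2) and the standard library are available. Lean on these libraries where they do the work, as an engineer would, in place of code of your own. Each camera call takes 0.05 s, during which the arm holds its last target.

## Working session

There is one attempt and no reset: what is moved stays moved. The work goes in short steps, Python scripts to look and compute and a tool call to move; the robot and the scene stay as the last step left them, time stands still between calls to the robot, and variables do not carry over. Pictures are saved under pics/ and viewed, and the job is handed in when it is done.

Besides the shell and the picture viewer there is one more tool, called as a command line: name --argument value ..., lists and objects as JSON in quotes. step_arm: Moves the arm, as the interface text tells. Its arguments: {"type":"object","properties":{"motion":{"type":"array","items":{"type":"array","items":{"type":"array","items":{"type":"number"}}}}},"required":["motion"]}

```bash
mkdir -p pics; cat > h.py <<'E'
import numpy as np, cv2
from station import manip
def proj(c,p):
    K=np.array([[c['fx'],0,c['cx']],[0,c['fy'],c['cy']],[0,0,1.]])
    return cv2.projectPoints(np.array(p,float).reshape(-1,3),np.array(c['rvec'],float),np.array(c['tvec'],float),K,None)[0].reshape(-1,2)
def ray(c,uv,z=None,d=None):
    R=cv2.Rodrigues(np.array(c['rvec'],float))[0];t=np.array(c['tvec'],float).ravel()
    v=np.array([(uv[0]-c['cx'])/c['fx'],(uv[1]-c['cy'])/c['fy'],1.])
    o=-R.T@t; w=R.T@v
    if d is None: d=(z-o[2])/w[2]
    return o+w*d
E
python3 - <<'E'
from h import *
print(manip.read_state())
for n in ['scene','top']:
    c=manip.capture(n); cv2.imwrite(f'pics/{n}0.png',c['color'])
    print(n,c['fx'],c['cx'],c['cy'],c['rvec'],c['tvec'])
    for k,z in [('case',0),('edge_mid',80),('edge_left',80),('edge_right',80),('key',68),('lid',56.5),('ring_blank',84),('jar',0),('file',0),('brush',0)]:
        for r in manip.spot_point(n,k)[:2]:
            print(k,round(r['conf'],2),np.round(r['uv'],1),ray(c,r['uv'],z).round(1))
E
```

```text
{'time': 0.0, 'joint_positions': array([ 1.1319936 ,  0.39920027,  0.04501481,  1.53790014, -0.01873558,
        1.2069344 , -0.05073842]), 'joint_velocities': array([ 0.00075652, -0.00036971,  0.0008614 ,  0.00014398,  0.00106184,
       -0.00032541, -0.00034663]), 'tau': array([-2.44324674e-04, -4.75122464e+01,  1.36443414e+00, -2.54220378e+01,
        1.15396891e-02,  9.43285762e-03,  1.93752777e-05]), 'position': array([ 216.46686221, -612.19865697,  230.24879311]), 'orientation': array([-5.42365251e-04,  8.16508866e-01, -5.77332011e-01, -8.52443528e-04]), 'wrist_force': array([-0.53716547, -0.29266323, -0.24576591]), 'wrist_torque': array([ 0.0169366 , -0.00751933,  0.00960666]), 'opening': 85.44690716553801}
scene 516.4629524795126 285.9544700308851 209.97899632697084 [ 2.18483089  0.57411718 -0.24471057] [-483.02275425 -103.36330794 1468.96516974]
case 0.75 [296.7 261.5] [610.8 -55.6  -0. ]
case 0.47 [186.5 373.6] [ 571.6 -423.7    0. ]
edge_mid 0.98 [269.4 225.7] [537.7 -57.5  80. ]
edge_left 0.8 [292.1 203.1] [542.7  43.   80. ]
edge_right 0.93 [250.5 251.2] [ 545.2 -151.3   80. ]Traceback (most recent call last):
  File "<stdin>", line 7, in <module>
ValueError: it knows: bench_pin, brush, case, edge_left, edge_mid, edge_right, file, hammer, jar, lid, mandrel, ring_blank
```

```bash
python3 - <<'E'
from h import *
n='top'
c=manip.capture(n); cv2.imwrite(f'pics/{n}0.png',c['color'])
for k,z in [('case',0),('edge_mid',80),('edge_left',80),('edge_right',80),('lid',56.5),('ring_blank',84),('jar',0),('file',0),('brush',0)]:
        for r in manip.spot_point(n,k)[:2]:
            print(k,round(r['conf'],2),np.round(r['uv'],1),ray(c,r['uv'],z).round(1))
E
```

```text
edge_mid 0.41 [335.  204.4] [ 537.3 -155.5   80. ]
edge_left 0.96 [270.8 204. ] [534.7  37.5  80. ]
lid 0.64 [298.1 152.6] [703.1 -44.5  56.5]
ring_blank 0.45 [350.5 203.8] [ 539.3 -201.7   84. ]
jar 0.66 [387.3 192.2] [ 595.4 -333.4    0. ]
jar 0.3 [332.8 231.9] [ 464.7 -159.     0. ]
file 0.63 [331.6 231.2] [ 466.9 -155.2    0. ]
brush 0.89 [250.7 235.4] [449.   97.7   0. ]
```

View pics/scene0.png

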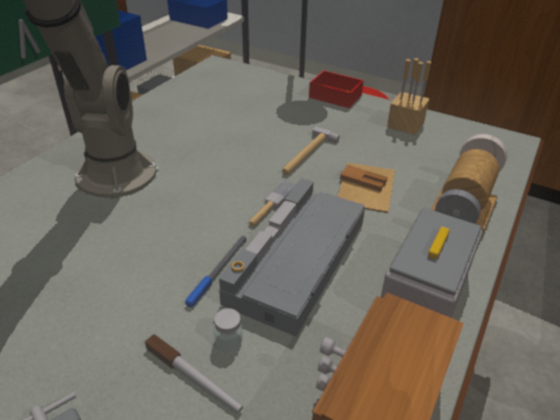

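View pics/top0.png

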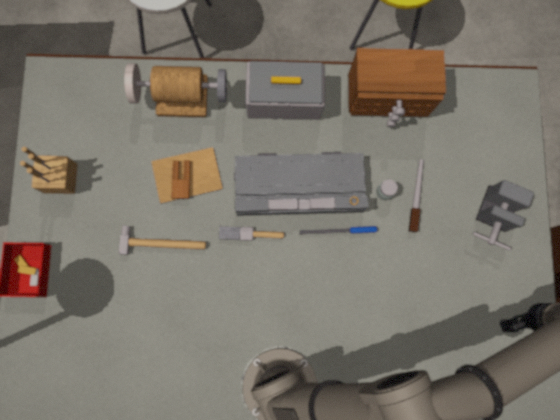

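The scene and top pictures both show the case clear of the arm. In the top view the strip runs along columns 268–335 at row 204, and the ring lies at (352,201). I'll zoom in.

```bash
python3 - <<'E'
from h import *
c=manip.capture('top'); im=c['color'][140:225,225:375]
cv2.imwrite('pics/topz.png',cv2.resize(im,None,fx=5.3,fy=5.3,interpolation=cv2.INTER_CUBIC))
m=manip.cut_out('top','case')
print([ (r['conf'],r['mask'].sum()) for r in m])
K=m[0]['mask'].astype(np.uint8); print(cv2.minAreaRect(cv2.findNonZero(K)))
print(c['rvec'],c['tvec'],c['fx'])
# height map from depth
v,u=np.mgrid[140:225,225:375]
for row in (195,198,201,204,206,208,210,212):
    print(row,[tuple(ray(c,(uu,row),d=c['depth'][row,uu]).round(0).astype(int)) for uu in range(240,366,12)])
row=204
print([round(float(ray(c,(uu,row),d=c['depth'][row,uu])[2])) for uu in range(262,345)])
c=manip.capture('scene'); im=c['color'][170:330,215:375]
cv2.imwrite('pics/scenez.png',cv2.resize(im,None,fx=3.7,fy=3.7,interpolation=cv2.INTER_CUBIC))
E
```

```text
[(0.92, np.int64(7748))]
((300.0975036621094, 183.66796875), (60.87595748901367, 133.1272430419922), 88.91908264160156)
[ 2.15863946 -2.12132698  0.21160539] [   9.34322653  522.12665259 1563.83369017] 525.9443486670945
195 [(np.int64(565), np.int64(132), np.int64(56)), (np.int64(567), np.int64(95), np.int64(51)), (np.int64(568), np.int64(59), np.int64(51)), (np.int64(569), np.int64(22), np.int64(51)), (np.int64(570), np.int64(-15), np.int64(48)), (np.int64(570), np.int64(-52), np.int64(50)), (np.int64(570), np.int64(-88), np.int64(54)), (np.int64(572), np.int64(-126), np.int64(49)), (np.int64(572), np.int64(-162), np.int64(53)), (np.int64(574), np.int64(-200), np.int64(47)), (np.int64(574), np.int64(-237), np.int64(50))]
198 [(np.int64(556), np.int64(131), np.int64(57)), (np.int64(559), np.int64(95), np.int64(46)), (np.int64(559), np.int64(58), np.int64(50)), (np.int64(560), np.int64(22), np.int64(48)), (np.int64(560), np.int64(-15), np.int64(50)), (np.int64(561), np.int64(-52), np.int64(50)), (np.int64(563), np.int64(-89), np.int64(43)), (np.int64(557), np.int64(-123), np.int64(76)
[... 2847 characters left out ...]
p.int64(515), np.int64(21), np.int64(53)), (np.int64(517), np.int64(-16), np.int64(47)), (np.int64(518), np.int64(-53), np.int64(44)), (np.int64(522), np.int64(-91), np.int64(28)), (np.int64(522), np.int64(-128), np.int64(29)), (np.int64(524), np.int64(-166), np.int64(24)), (np.int64(527), np.int64(-205), np.int64(14)), (np.int64(528), np.int64(-244), np.int64(9))]
[81, 79, 88, 82, 84, 83, 82, 81, 79, 79, 82, 79, 80, 81, 80, 76, 79, 81, 78, 77, 80, 85, 78, 83, 82, 84, 81, 75, 82, 83, 85, 72, 75, 78, 75, 70, 64, 68, 72, 71, 64, 68, 66, 64, 62, 70, 63, 67, 77, 85, 81, 84, 78, 75, 77, 77, 84, 72, 78, 80, 79, 84, 80, 79, 78, 78, 75, 84, 78, 85, 84, 81, 78, 84, 87, 82, 86, 82, 84, 82, 82, 84, 88]
```

View pics/topz.png

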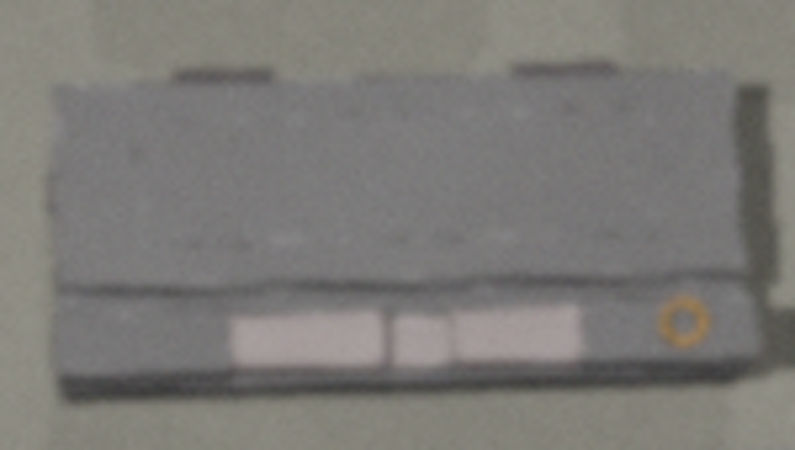

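View pics/scenez.png

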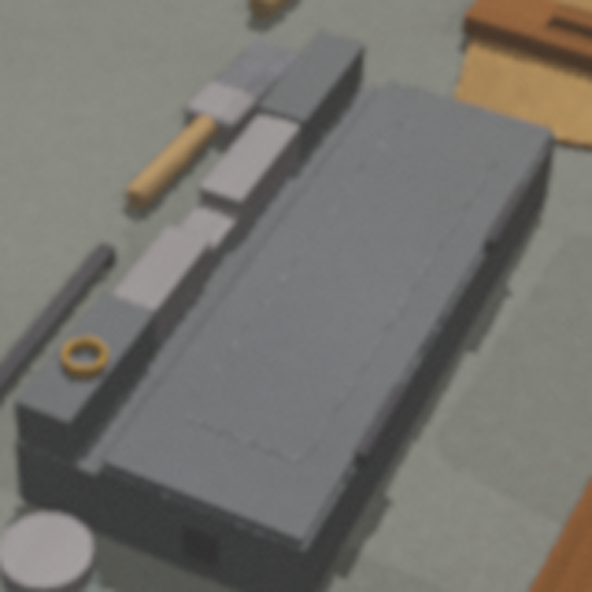

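```bash
python3 - <<'E'
from h import *
c=manip.capture('top')
R=cv2.Rodrigues(c['rvec'])[0]; print('cam',-R.T@c['tvec'])
f=lambda x,y,z=80: ray(c,(225+(x+.5)/5.3-.5,140+(y+.5)/5.3-.5),z)
for n,p in dict(L=(232,343),R=(582,332),Lf=(232,318),Ln=(232,367),Rf=(582,305),Rn=(582,360),nl=(384,339),nr=(457,336)).items(): print(n,f(*p).round(1))
print('keyL',f(392,340,68).round(1),f(450,340,68).round(1))
L,Rr=f(232,343),f(582,332); print(np.linalg.norm(L-Rr), np.arctan2(Rr[0]-L[0],-(Rr[1]-L[1])))
# scene view
s=manip.capture('scene')
g=lambda x,y,z=80: ray(s,(215+(x+.5)/3.7-.5,170+(y+.5)/3.7-.5),z)
for n,p in dict(Lfar=(300,122),Lnear=(254,113),Rnear=(115,292),Rfar=(155,308),nl_near=(201,190),nl_far=(240,203),nr_near=(180,224),nr_far=(215,240)).items(): print(n,g(*p).round(1))
st=manip.read_state(); from scipy.spatial.transform import Rotation as Ro
q=st['orientation']; print(Ro.from_quat([q[1],q[2],q[3],q[0]]).as_matrix().round(3))
E
```

```text
cam [ 241.65030654   51.88008673 1630.08985449]
L [533.6  44.8  80. ]
R [ 543.9 -153.8   80. ]
Lf [548.   45.1  80. ]
Ln [519.8  44.6  80. ]
Rf [ 559.6 -153.8   80. ]
Rn [ 527.8 -153.7   80. ]
nl [537.6 -41.3  80. ]
nr [540.2 -82.7  80. ]
keyL [539.4 -46.6  68. ] [540.1 -79.7  68. ]
198.8520869158746 0.051802010815368116
Lfar [549.4  49.2  80. ]
Lnear [518.7  42.3  80. ]
Rnear [ 531.8 -149.4   80. ]
Rfar [ 559.1 -149.2   80. ]
nl_near [528.4 -43.5  80. ]
nl_far [555.6 -42.1  80. ]
nr_near [533.6 -77.9  80. ]
nr_far [559.5 -79.9  80. ]
[[ 0.333 -0.943  0.   ]
 [-0.943 -0.333 -0.   ]
 [ 0.     0.    -1.   ]]
```

step_arm --motion '[[[0,0,-0.112,-0.043,-0.045,0,0],[0,0,-0.224,-0.086,-0.09,0,0],[0,0,-0.336,-0.129,-0.134,0,0],[0,0,-0.448,-0.172,-0.179,0,0],[0,0,-0.561,-0.215,-0.224,0,0],[0,0,-0.673,-0.258,-0.269,0,0],[0,0,-0.785,-0.301,-0.313,0,0],[0,0,-0.897,-0.344,-0.358,0,0]]]'

```text
time: 2.0
position: [440.2, -167.5, 231.8]
orientation: [0.0, 0.986, -0.165, 0.001]
wrist_force: [1.1, -0.1, -0.1]
opening: 0.0
```

```bash
cat >> h.py <<'E'
from scipy.spatial.transform import Rotation as Ro
def go(p,yaw=0.05):
    s=manip.read_state(); q=s['orientation']; R=Ro.from_quat([q[1],q[2],q[3],q[0]])
    T=Ro.from_matrix(np.array([[np.cos(yaw),np.sin(yaw),0],[np.sin(yaw),-np.cos(yaw),0],[0,0,-1]]))
    print('t',s['time'],'pos',s['position'].round(2),'F',s['wrist_force'].round(2))
    print('turn',(R.inv()*T).as_rotvec().round(4),'shift mm',R.inv().apply(np.array(p)-s['position']).round(2))
E
python3 -c "
from h import *
go([535.8,20,130])"
```

```text
t 2.0 pos [ 440.24 -167.54  231.76] F [ 1.1  -0.06 -0.1 ]
turn [ 0.0008 -0.0013 -0.3806] shift mm [  29.35 -208.46  101.69]
```

step_arm --motion '[[[0,0,-0.1,0.008,-0.05,0,0],[0,0,-0.2,0.016,-0.1,0.01,0],[0,0,-0.3,0.022,-0.15,0.03,0],[0,0,-0.381,0.029,-0.19,0.06,0],[0,0,-0.381,0.0294,-0.2085,0.1,0],[0,0,-0.381,0.0294,-0.2085,0.1017,0],[0,0,-0.381,0.0294,-0.2085,0.1017,0]]]'

```text
time: 2.88
position: [536.0, 17.1, 130.4]
orientation: [0.0, 1.0, 0.023, 0.0]
wrist_force: [0.3, -0.9, 0.5]
opening: 0.0
```

```bash
python3 - <<'E'
from h import *
go([535.8,20,90])
for n in ['scene','top']:
    c=manip.capture(n); p=proj(c,manip.read_state()['position'])[0]; u,v=p.astype(int); print(n,p)
    im=c['color'][v-60:v+60,u-80:u+80]; cv2.imwrite(f'pics/{n}1.png',cv2.resize(im,None,fx=4.5,fy=4.5,interpolation=cv2.INTER_CUBIC))
E
```

```text
t 2.875 pos [536.04  17.06 130.42] F [ 0.29 -0.88  0.53]
turn [ 0.0009 -0.0008 -0.0041] shift mm [-0.14 -2.99 40.42]
scene [285.07838615 190.99426417]
top [278.18567737 200.20835068]
```

View pics/scene1.png

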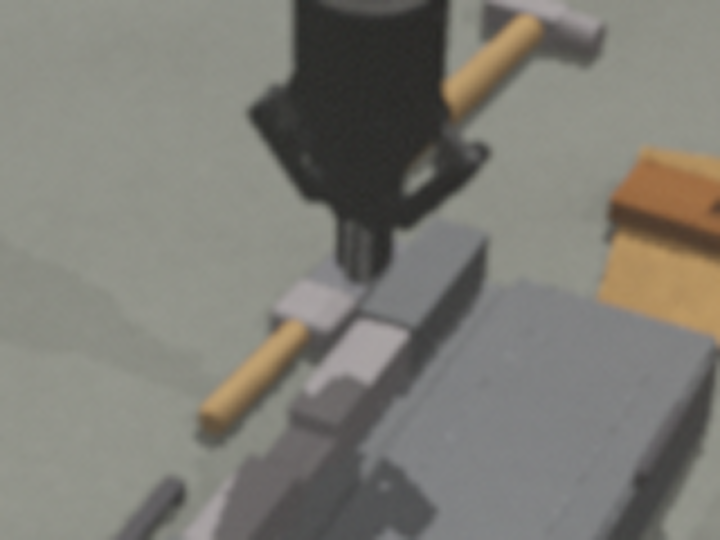

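View pics/top1.png

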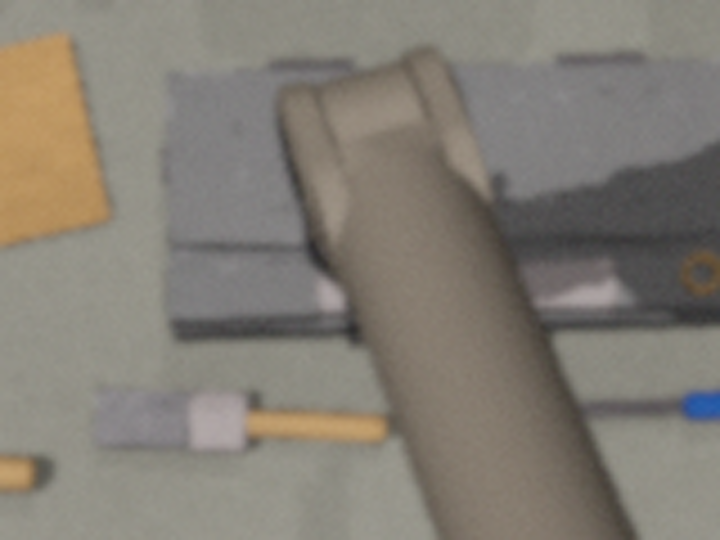

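```bash
python3 - <<'E'
from h import *
c=manip.capture('scene'); P=manip.read_state()['position']
b=proj(c,P)[0]; u0,v0=b.astype(int); u0-=80; v0-=60
im=cv2.resize(c['color'][v0:v0+120,u0:u0+160],None,fx=5,fy=5,interpolation=cv2.INTER_CUBIC)
def pt(dx,dy,h): 
    y=.05
    p=P+np.array([dx*np.cos(y)-dy*np.sin(y),dx*np.sin(y)+dy*np.cos(y),h]); return tuple(((proj(c,p)[0]-[u0,v0]+.5)*5).astype(int))
for h in range(0,101,20):
    for s in (-60,-40,-20,20,40,60): cv2.circle(im,pt(s,0,h),2,(0,255,0),-1)
for dy in (11,-11):cv2.circle(im,pt(0,dy,0),2,(0,0,255),-1)
cv2.circle(im,pt(42,0,38),4,(0,0,255),1)
cv2.circle(im,pt(15,0,0),4,(255,0,255),1)
cv2.circle(im,pt(-15,0,0),4,(255,0,255),1)
cv2.imwrite('pics/scene2.png',im)
E
```

```text
(no output)
```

View pics/scene2.png

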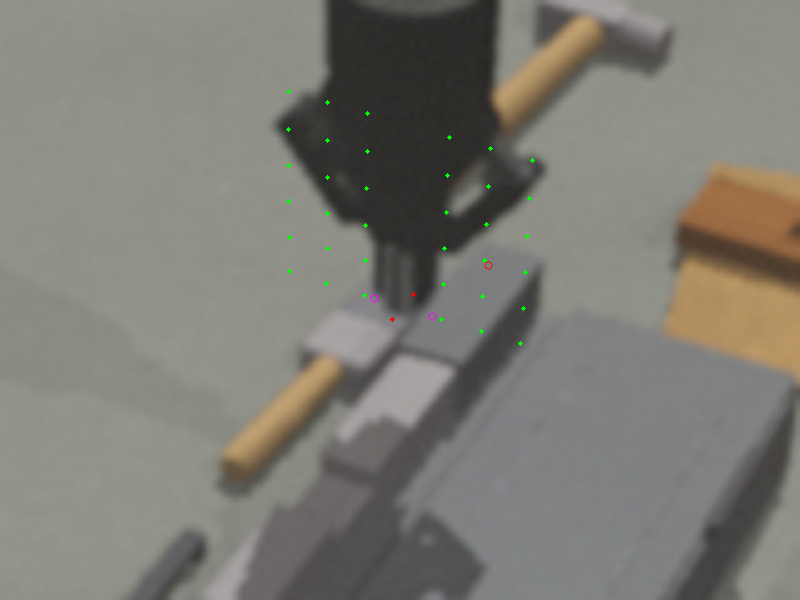

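The fingers are shut and about 20 mm clear of where the lid edge will rise. The tip points at the left part of the strip. Next I go down.

step_arm --motion '[[[0,0,0,0,0,0.02,0],[0,0,0,0,0,0.035,0],[0,0,0,0,0,0.042,0],[0,0,0,0,0,0.044,0],[0,0,0,0,0,0.044,0],[0,0,0,0,0,0.044,0]]]'

```text
time: 3.78
position: [536.1, 18.2, 86.1]
orientation: [0.0, 1.0, 0.024, 0.0]
wrist_force: [-0.1, 0.2, 0.1]
opening: -0.1
```

```bash
python3 - <<'E'
from h import *
go([535.8,20,80])
print(manip.read_state()['wrist_force'])
E
```

```text
t 3.775 pos [536.07  18.23  86.06] F [-0.05  0.18  0.09]
turn [ 0.0001 -0.0009 -0.0029] shift mm [-0.19 -1.78  6.06]
[-0.05352037  0.18392879  0.09267452]
```

step_arm --motion '[[[0,0,0,0,0,0.002,0],[0,0,0,0,0,0.004,0],[0,0,0,0,0,0.005,0],[0,0,0,0,0,0.0055,0]]]'

```text
time: 4.28
position: [535.5, 18.1, 80.1]
orientation: [0.0, 1.0, 0.024, -0.0]
wrist_force: [-1.5, -1.7, 2.7]
opening: 0.2
```

step_arm --motion '[[[0,0,0,0,0,0.0005,0],[0,0,0,0,0,0.001,0]]]'

```text
time: 4.53
position: [535.6, 18.2, 80.0]
orientation: [0.0, 1.0, 0.023, -0.0]
wrist_force: [-3.8, -0.1, 10.8]
opening: 0.0
```

step_arm --motion '[[[0,0,0,0,0,-0.0005,0],[0,0,0,0,0.003,-0.0005,0],[0,0,0,0,0.008,-0.0005,0],[0,0,0,0,0.014,-0.0005,0],[0,0,0,0,0.02,-0.0005,0]]]'

```text
time: 5.15
position: [537.5, -1.5, 80.1]
orientation: [-0.0, 1.0, 0.024, 0.001]
wrist_force: [0.1, 3.5, 5.7]
opening: 0.1
```

step_arm --motion '[[[0,0,0,0,0.006,0,0],[0,0,0,0,0.011,0,0],[0,0,0,0,0.016,0,0],[0,0,0,0,0.02,0,0],[0,0,0,0,0.02,0,0]]]'

```text
time: 5.78
position: [538.4, -22.1, 80.1]
orientation: [-0.0, 1.0, 0.023, 0.001]
wrist_force: [-0.4, 3.3, 4.9]
opening: 0.4
```

step_arm --motion '[[[0,0,0,0,0.005,0,0],[0,0,0,0,0.01,0,0],[0,0,0,0,0.015,0,0],[0,0,0,0,0.02,0,0],[0,0,0,0,0.025,0,0],[0,0,0,0,0.028,0,0],[0,0,0,0,0.028,0,0]]]'

```text
time: 6.65
position: [538.1, -51.6, 78.9]
orientation: [0.001, 1.0, 0.023, -0.001]
wrist_force: [-0.2, -0.3, -0.3]
opening: -0.1
```

step_arm --motion '[[[0,0,0,0,0.003,0,0],[0,0,0,0,0.006,0,0],[0,0,0,0,0.009,0,0],[0,0,0,0,0.01,0,0],[0,0,0,0,0.01,0,0]]]'

```text
time: 7.28
position: [539.3, -59.9, 79.6]
orientation: [0.0, 1.0, 0.023, 0.0]
wrist_force: [0.3, -0.2, 0.1]
opening: 0.2
```

Contact force vanished and the tip sank past y≈-51, so it is over the notch, as the image predicted (centre about -61.5). Now I go down inside.

step_arm --motion '[[[0,0,0,0,0.001,0.002,0],[0,0,0,0,0.001,0.004,0],[0,0,0,0,0.001,0.006,0],[0,0,0,0,0.001,0.008,0],[0,0,0,0,0.001,0.008,0]]]'

```text
time: 7.9
position: [539.2, -60.7, 71.3]
orientation: [0.0, 1.0, 0.024, -0.0]
wrist_force: [0.2, 0.1, -0.5]
opening: -0.1
```

step_arm --motion '[[[0,0,0,0,0,0.001,0],[0,0,0,0,0,0.002,0],[0,0,0,0,0,0.003,0],[0,0,0,0,0,0.004,0],[0,0,0,0,0,0.005,0],[0,0,0,0,0,0.006,0]]]'

```text
time: 8.65
position: [539.4, -60.8, 65.9]
orientation: [0.0, 1.0, 0.024, 0.0]
wrist_force: [-1.5, -0.0, 4.6]
opening: 0.1
```

Key is moving (4.6 N at z 65.9). I keep pressing gently down to the stop.

step_arm --motion '[[[0,0,0,0,0,0.001,0],[0,0,0,0,0,0.002,0],[0,0,0,0,0,0.003,0],[0,0,0,0,0,0.004,0],[0,0,0,0,0,0.005,0]]]'

```text
time: 9.28
position: [539.4, -60.8, 60.8]
orientation: [0.0, 1.0, 0.024, 0.0]
wrist_force: [-1.8, 0.2, 5.0]
opening: 0.0
```

step_arm --motion '[[[0,0,0,0,0,0.0005,0],[0,0,0,0,0,0.001,0],[0,0,0,0,0,0.001,0]]]'

```text
time: 9.65
position: [539.4, -60.8, 60.1]
orientation: [0.0, 1.0, 0.024, -0.0]
wrist_force: [-2.3, -0.3, 6.8]
opening: 0.1
```

step_arm --motion '[[[0,0,0,0,0,0.0005,0],[0,0,0,0,0,0.001,0],[0,0,0,0,0,0.001,0]]]'

```text
time: 10.02
position: [539.4, -60.8, 60.0]
orientation: [0.0, 1.0, 0.023, -0.0]
wrist_force: [-5.4, -0.5, 14.6]
opening: -0.1
```

On the stop (force up to 14.6 N, z no longer falling). I withdraw straight up, then check.

step_arm --motion '[[[0,0,0,0,0,-0.003,0],[0,0,0,0,0,-0.01,0],[0,0,0,0,0,-0.025,0],[0,0,0,0,0,-0.05,0],[0,0,0,0,0,-0.09,0],[0,0,0,0,0,-0.13,0],[0,0,0,0,0,-0.16,0],[0,0,0,0,0,-0.16,0]]]'

```text
time: 11.02
position: [541.4, -60.6, 222.0]
orientation: [0.001, 1.0, 0.024, 0.003]
wrist_force: [0.8, 0.1, -0.1]
opening: -0.2
```

step_arm --motion '[[[0,0,0,-0.01,0.05,0,0],[0,0,0,-0.03,0.1,0,0],[0,0,0,-0.05,0.15,0,0],[0,0,0,-0.07,0.2,0,0],[0,0,0,-0.07,0.25,0,0],[0,0,0,-0.07,0.3,0,0],[0,0,0,-0.07,0.3,0,0]]]'

```text
time: 11.9
position: [481.2, -368.5, 217.0]
orientation: [0.0, 1.0, 0.02, -0.001]
wrist_force: [0.3, 0.5, -0.4]
opening: -0.2
```

```bash
python3 - <<'E'
from h import *
go([0,0,0])
for n in ['scene','top']:
    c=manip.capture(n); cv2.imwrite(f'pics/{n}3.png',c['color'])
    r=manip.cut_out(n,'lid')
    if r:
        m=r[0]['mask']; v,u=np.nonzero(cv2.erode(m.astype(np.uint8),np.ones((5,5))))
        P=np.array([ray(c,(a,b),d=c['depth'][b,a]) for a,b in zip(u,v) if c['depth'][b,a]>0])
        k=np.c_[P[:,:2],np.ones(len(P))]; w=np.ones(len(P),bool)
        for _ in range(5):
            s=np.linalg.lstsq(k[w],P[w,2],rcond=None)[0]; w=abs(P[:,2]-k@s)<15
        print(n,r[0]['conf'],w.mean(),'tilt',np.arctan(np.hypot(s[0],s[1])))
E
```

```text
t 11.9 pos [ 481.15 -368.53  216.97] F [ 0.26  0.46 -0.4 ]
turn [ 0.0004  0.0024 -0.0104] shift mm [-465.68 -387.37  217.91]
scene 0.59 1.0 tilt 0.29945795844556133
top 0.8 1.0 tilt 0.3009376287382871
```

View pics/scene3.png

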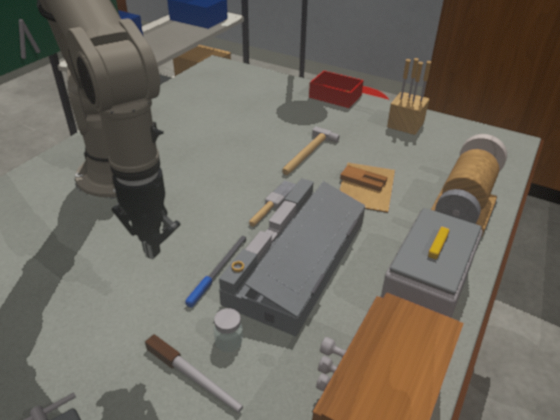

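View pics/top3.png

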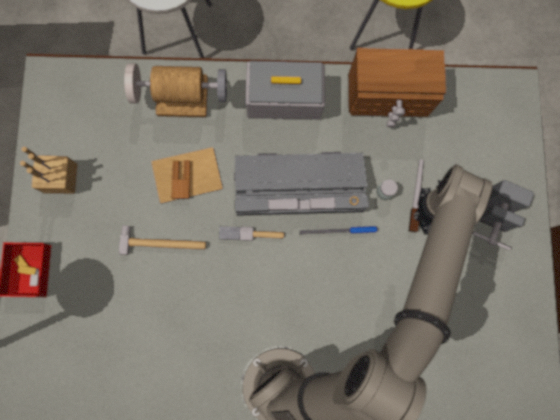

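The lid stands ajar at about 0.30 rad in both views. The bystanders are at the same pixels as before, and the hand is clear above the bench near (150,250) in the scene picture. Handing in.

```bash
python3 -c "
from station import manip
print(manip.sign_off())"
```

```text
the job is handed in; nothing more can be done
None
```

The case is open: the key went down to its stop, and the lid stands ajar at about 0.30 rad, measured from depth in both cameras after I withdrew. The job is handed in; no verdict was reported.

- **Slide:** I touched the bare edge with shut fingers about 27 mm from the left cover, where the force briefly reached about 11 N. I then slid right at about 5 N. Contact vanished once the tip was about 97 mm from the cover, which matches the notch seen in the image.
- **Press:** I pressed the key at about 5–7 N until the tip stopped falling at z = 60.0 mm, 20 mm below the strip's top. Force on the stop rose to 14.6 N. I then lifted straight out and moved the hand away.
- **Last checks:** In both final pictures the bystanders looked unmoved compared with the first ones. I judged that by eye and did not measure their positions. The wrist force was near zero at 11.9 s, shortly before I handed in. No check failed or disagreed.

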